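# Tuck the sample box shut

## Task

Close the veneer sample box: fold its flap over the opening and tuck the end of the tongue beneath the steel strap, so that the flap lies flat and stays shut when you let go. Only push the board, gently, with the fingertips: do not pinch it, and do not lift the box or shove it out of its place. Leave the glue bottle, the little wooden frame and the try square alone.

Things in the scene. Friction and masses are not known exactly. Their poses are not given: they have to be found in the camera images.
- sample_box: Veneer sample box of stiff grey board lying loose on the bench, about 1 kg, 170 (its x) x 235 (its y) x 45 mm high. Origin: centre of its underside; z up, x points from the flap's hinge edge to the steel strap. The half of its top next to the hinge is open (samples inside, 18 to 25 mm below the rim); the rest (x from -16 to +82 mm) is a fixed board top.
- hinge_mid (a point): Middle of the flap's hinge line, on the top edge of the box: box x = -85 mm, 46 mm above the bench; the line runs along the box's y.
- flap (a joint): Angle of the flap (board 2.5 mm thick, 70 mm from hinge to crease, 224 mm along the hinge): 0 = shut, flat on the box; 1.57 = standing upright; opens to 2.4. It stands where it is put from about 1.2 to 2.0; folded further down and released untucked it springs up again to about 0.8. Folding it takes about 0.06 to 0.15 N m (1 to 2 N at the crease).
- tongue (a joint): Fold of the tongue (board 2.5 mm thick, 60 mm long, 84 mm wide, rounded end) about the crease at the flap's free edge: 0 = straight on with the flap, positive = bent inwards (to the side that faces the box when shut), limit 1.7. The crease is weaker than the hinge (0.03 N m, about 0.6 N at the tongue's end) and stays as bent, so it can be bent while the flap stands.
- crease_mid (a point): Middle of the crease between flap and tongue, mid-thickness; 70 mm from the hinge along the flap.
- tongue_tip (a point): Middle of the tongue's hemmed end (4 mm thick there); 60 mm from the crease. With the tongue bent 1.1 to 1.6 the end comes down on the board top before the strap, and pressing the crease flat slides it on, under the strap; bent less than about 1.0 it comes down on top of the strap. Shut and tucked, the end lies 14.5 mm past the strap's mouth.
- strap_mouth (a point): Middle of the gap beneath the steel strap, at its edge facing the hinge: box x = 30.5 mm, 48.5 mm above the bench; axes as the box. The strap is a dark rigid bridge 130 mm long (box y), 20 mm wide (box x 30 to 50 mm), 3 mm thick, riveted to the fixed top; clear height beneath 7 mm, 124 mm between its feet; its top is 10 mm above the board top.
- glue_bottle: Bystander: white glue bottle standing upright, 58 mm diameter, 150 mm high, origin at the centre of its base.
- stool_frame: Bystander: little wooden frame, a 100 mm rail between two dark end posts, 122 x 24 x 45 mm, origin at the centre of its foot.
- try_square: Bystander: small try square lying flat, dark wooden stock 20 x 90 x 18 mm, steel blade 105 x 25 mm; origin on the bench near the middle of its outline.

How it is judged:
By the outcome, as a careful person would: the job done as asked, in the order asked, and still so for the second after the job is handed in, with the robot touching nothing.
It also fails if it takes over 58 s, if anything falls off the work surface, if the arm or the gripper's body presses on something with over 40 N, if the wrist force passes 120 N, or if a joint passes its speed limit or range.

## Robot

A 7-joint arm with a two-finger parallel gripper is mounted at the origin on the work surface. World frame = base frame: x ahead of the robot, y to its left, z up, the work surface at z = 0. Lengths are in m, angles in rad, forces in N, time in s.
With the tool pointing down it reaches from about 0.4 to 0.85 m from the base axis. Payload 10.4 kg.
Tool frame: the origin (TCP) lies midway between the tips of the shut fingers; the grasp point (between the pads) lies 19 mm behind it; z points along the fingers, y is the line along which they close (so a half turn about z gives the same grasp; the last joint's range is limited). The gripper opens to 87 mm and grips with 3 to 60 N. Pads are 19 mm wide; open, the fingers measure 117 mm over their backs; the gripper's body (75 mm by 190 mm) begins 51 mm behind the grasp point.
Start: joints at [1.197, 0.332, -0.065, 1.46, 0.022, 1.35, -0.088], TCP at [0.215, -0.587, 0.223] pointing down, gripper open.
Joint ranges: [-2.6, 2.6], [-0.5, 2.12], [-1.47, 1.34], [0.16, 2.42], [-1.27, 4.41], [0.06, 2.06], [-2.6, 2.6]. Speed limits (rad/s): [2.22, 2.22, 2.79, 2.79, 3.14, 3.14, 3.14].

## Interface

Orientations are given as a unit quaternion [x, y, z, w].
In Python, from bench import r gives the robot as it stands.
- The arm moves only by the tool arm_command, never from a script. Its arguments are lists of equal length, an entry for each row: "xyz": the shift along the world's x, y, z in m, a list of three; "rot": the turn, a rotation vector about the world's x, y, z in rad, a list of three. In form: {"xyz": [[tx, ty, tz], ...], "rot": [[ax, ay, az], ...]}. A call has 1 to 20 rows; each row is the pose to reach, as a shift and turn from the pose commanded when the call began; what a row does not reach only later rows make up. A row lasts 1/12 s, in which the tool goes at most 41.7 mm and 7.16 degrees, less where a joint would pass 70% of its speed; a pose out of reach is approached as far as the arm can. A call with a gripper value outside its range is refused whole. "grip" is the opening, from 0 (shut) to 1 (fully open), set as the call begins (left out, the last holds). The fingers move at their own pace and stop on an object; "squeeze" is the grip in N (left out, the last holds). Time passes only in rows, so rows that repeat a pose let the fingers close. It gives the time, the measured TCP pose, the force, the opening and the grip force at its end, in the units of the state.
- r.read_state(): the state, without advancing time (a new reading comes with each control period).
- r.camera(name): name is "scene" or "side" or "wrist"; returns the picture (384x512x3 uint8, red, green, blue); there is no depth.
- r.camera_model(name): a dict with "fx", "fy", "cx", "cy" (pixels), "k1" (the pictures are not rectified: a ray, as slopes to the right and down, at radius r is drawn at 1 + k1 r^2 times it, then the intrinsics apply), "T" (4x4, takes a point from camera to world coordinates). Camera axes: x right, y up, looking along -z (the intrinsics and any distortion apply to the point x, -y, -z); pixel columns grow to the right and rows downward; lengths in m; the calibration is good to about 2 mm. A picture is of the moment at which its call begins: read the wrist's pose just before it. camera_model takes no time and is no camera call; for the wrist camera it gives the pose at the moment of the call.
- r.close_job(): hands the job in; it is judged then, once.
Trained networks look in the newest picture that a camera, given by its name, has taken for a name from the list of things; names that differ only in an ending like _2 or _b are one class to them, and where a whole thing is asked for, a point or a joint stands for the part that bears it (a point fixed in the world has none). Each returns a list of dicts, best first, with "conf" (0 to 1); they miss things now and then, are a little off and sometimes report something else, mostly with a low value. They report only what shows in the picture. A call takes as long as a camera call.
- r.look_for(label, camera): "at" ([x, y, z] in m, in the coordinates of the camera as it stood for that picture, good to about 4 mm: the middle of the surface that is visible of it).
- r.spot_point(label, camera): "at" ([x, y, z] in m, in the coordinates of the camera as it stood for that picture, good to about 4 mm: a listed point, or the origin of a listed thing).
The state is a dict: "time": time; "joint_positions": joint angles; "joint_vel": joint speeds; "joint_torque": joint torques, N m; "ee_pos": TCP position; "eef_rot": TCP orientation; "ft_force": force on the tool from outside, world axes, zero at the start; "torque": the same for the moment, N m; "width": finger opening in m; "grip_force": force on a finger pad.
Only numpy, scipy, OpenCV 4.12 (cv2) and the standard library are available. Lean on these libraries where they do the work, as an engineer would, in place of code of your own. Each camera call takes 0.05 s, during which the arm holds its last target. There are 200 camera calls.

## Working session

There is one attempt and no reset: what is moved stays moved. The work goes in short steps, Python scripts to look and compute and a tool call to move; the robot and the scene stay as the last step left them, time stands still between calls to the robot, and variables do not carry over. Pictures are saved under pics/ and viewed, at most 10 in all, crops included, and the job is handed in when it is done.

Besides the shell and the picture viewer there is one more tool, called after "Emit:" in YAML: its name, and indented under it one key for each argument. arm_command: Moves the arm, as the interface text tells. Its arguments: {"type":"object","properties":{"xyz":{"type":"array"},"rot":{"type":"array"},"grip":{"type":"number"},"squeeze":{"type":"number"}},"required":["xyz","rot"]}

```bash
mkdir -p pics; cat > h.py <<'E'
from bench import r
import numpy as np, cv2
def w(cam,p):
    T=np.array(r.camera_model(cam)["T"]); return (T@np.r_[p,1])[:3]
def spots(cam,labels,f="spot_point"):
    for l in labels:
        for d in getattr(r,f)(l,cam)[:2]:
            print(cam,f,l,round(d["conf"],2),np.round(w(cam,d["at"]),4))
def pic(cam,name):
    im=r.camera(cam); cv2.imwrite(f"pics/{name}.png",im[:,:,::-1]); return im
def proj(cam,P):
    m=r.camera_model(cam);q=np.linalg.inv(np.array(m["T"]))@np.r_[P,1]
    a,b=q[0]/-q[2],-q[1]/-q[2];s=1+m["k1"]*(a*a+b*b)
    return m["fx"]*a*s+m["cx"],m["fy"]*b*s+m["cy"]
E
python3 - <<'E'
from h import *
a=pic("scene","s0");b=pic("side","d0")
cv2.imwrite("pics/both0.png",cv2.resize(np.vstack([a,b])[:,:,::-1],(450,600))) 
for c in ("scene","side"):
    spots(c,["sample_box","hinge_mid","crease_mid","tongue_tip","strap_mouth","glue_bottle","stool_frame","try_square"])
s=r.read_state();print(s["time"],s["ee_pos"],s["eef_rot"])
E
```

```text
scene spot_point sample_box 0.98 [0.5815 0.0028 0.0021]
scene spot_point hinge_mid 0.95 [0.6503 0.0523 0.0489]
scene spot_point crease_mid 0.81 [0.6473 0.0598 0.1175]
scene spot_point tongue_tip 0.63 [0.6441 0.0458 0.1738]
scene spot_point strap_mouth 0.93 [ 0.5576 -0.0204  0.0495]
scene spot_point glue_bottle 0.77 [ 0.3862 -0.0561  0.0006]
scene spot_point stool_frame 0.88 [ 0.6581 -0.2196  0.0025]
scene spot_point try_square 0.68 [0.4574 0.1625 0.0039]
side spot_point sample_box 0.62 [ 0.5783 -0.0023  0.0062]
side spot_point hinge_mid 0.86 [0.6405 0.0524 0.0432]
side spot_point crease_mid 0.69 [0.6485 0.0563 0.1188]
side spot_point tongue_tip 0.6 [0.6357 0.0462 0.1732]
side spot_point strap_mouth 0.72 [ 0.5545 -0.0186  0.0471]
side spot_point glue_bottle 0.63 [ 0.3752 -0.0611  0.0012]
side spot_point stool_frame 0.88 [ 0.6544 -0.2188  0.0027]
side spot_point try_square 0.65 [ 0.4621  0.1627 -0.006 ]
0.9 [ 0.2147778  -0.5869847   0.22259201] [9.84662519e-01 1.74469821e-01 1.00965458e-05 6.60192626e-05]
```

View pics/s0.png

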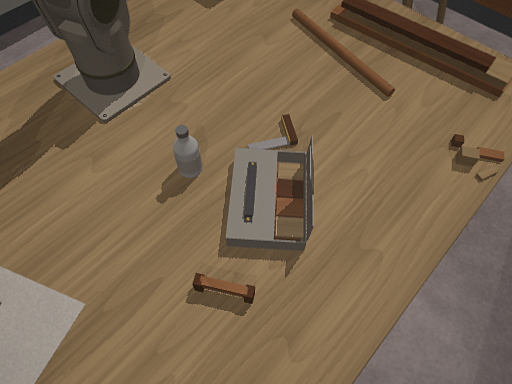

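View pics/d0.png

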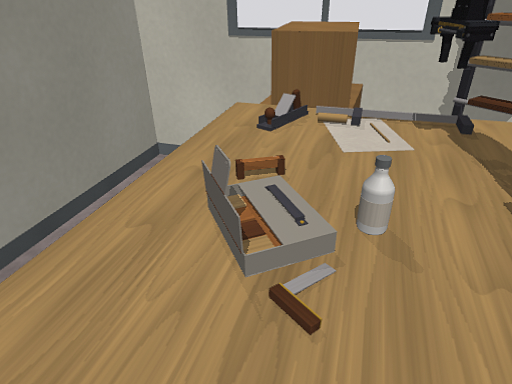

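Emit:
arm_command:
  xyz:
    - [0.1, 0.05, 0.05]
    - [0.485, 0.387, 0.06]
    - [0.485, 0.387, 0.06]
    - [0.485, 0.387, 0.06]
    - [0.485, 0.387, 0.06]
    - [0.485, 0.387, 0.06]
    - [0.485, 0.387, 0.06]
    - [0.485, 0.387, 0.06]
    - [0.485, 0.387, 0.06]
    - [0.485, 0.387, 0.06]
    - [0.485, 0.387, 0.06]
    - [0.485, 0.387, 0.06]
    - [0.485, 0.387, 0.06]
    - [0.485, 0.387, 0.06]
    - [0.485, 0.387, 0.06]
    - [0.485, 0.387, 0.06]
    - [0.485, 0.387, 0.06]
    - [0.485, 0.387, 0.06]
    - [0.485, 0.387, 0.06]
    - [0.485, 0.387, 0.06]
  rot:
    - [0, 0, 0.1]
    - [0, 0, 0.2]
    - [0, 0, 0.326]
    - [0, 0, 0.326]
    - [0, 0, 0.326]
    - [0, 0, 0.326]
    - [0, 0, 0.326]
    - [0, 0, 0.326]
    - [0, 0, 0.326]
    - [0, 0, 0.326]
    - [0, 0, 0.326]
    - [0, 0, 0.326]
    - [0, 0, 0.326]
    - [0, 0, 0.326]
    - [0, 0, 0.326]
    - [0, 0, 0.326]
    - [0, 0, 0.326]
    - [0, 0, 0.326]
    - [0, 0, 0.326]
    - [0, 0, 0.326]
  grip: 0

```text
time: 2.57
ee_pos: [0.699, -0.2018, 0.283]
eef_rot: [0.944, 0.331, -0.0, 0.001]
ft_force: [-0.6, 0.1, 0.3]
width: 0.0003
grip_force: 0.0
```

Emit:
arm_command:
  xyz:
    - [0.012, 0.307, 0]
    - [0.012, 0.307, 0]
    - [0.012, 0.307, 0]
    - [0.012, 0.307, 0]
    - [0.012, 0.307, 0]
    - [0.012, 0.307, 0]
    - [0.012, 0.307, 0]
    - [0.012, 0.307, 0]
    - [0.012, 0.307, 0]
    - [0.012, 0.307, 0]
  rot:
    - [0, 0, 0]
    - [0, 0, 0]
    - [0, 0, 0]
    - [0, 0, 0]
    - [0, 0, 0]
    - [0, 0, 0]
    - [0, 0, 0]
    - [0, 0, 0]
    - [0, 0, 0]
    - [0, 0, 0]

```text
time: 3.4
ee_pos: [0.7116, 0.1071, 0.2829]
eef_rot: [0.943, 0.332, 0.0, 0.0]
ft_force: [1.0, -1.6, -0.3]
width: 0.0002
grip_force: 0.0
```

```bash
cat > m.py <<'E'
from h import *
import sys
s=r.read_state();print(s["time"],np.round(s["ee_pos"],4),np.round(s["ft_force"],1))
L=["sample_box","hinge_mid","crease_mid","tongue_tip","strap_mouth"]
H=np.array([.645,.052,.046]);u=np.array([-.78,-.626,0])
E
cat > m2.py <<'E'
from m import *
n=sys.argv[1]
for c in sys.argv[2:]:
    pic(c,n+c); spots(c,L)
E
python3 m2.py t1 scene side wrist
```

```text
3.4 [0.7116 0.1071 0.2829] [ 1.  -1.6 -0.3]
scene spot_point sample_box 0.79 [0.5807 0.0015 0.0009]
scene spot_point sample_box 0.31 [ 0.3833 -0.053   0.0034]
scene spot_point hinge_mid 0.98 [0.6485 0.0529 0.048 ]
scene spot_point crease_mid 0.64 [0.6467 0.0599 0.122 ]
scene spot_point tongue_tip 0.61 [ 0.3852 -0.0536  0.0019]
scene spot_point tongue_tip 0.54 [0.6445 0.0473 0.1749]
scene spot_point strap_mouth 0.78 [ 0.5596 -0.0162  0.0498]
side spot_point sample_box 0.96 [ 0.5801 -0.004   0.0022]
side spot_point sample_box 0.64 [ 0.5523 -0.0206  0.0472]
side spot_point hinge_mid 0.78 [0.6424 0.0543 0.0456]
side spot_point crease_mid 0.96 [0.6486 0.0591 0.1179]
side spot_point tongue_tip 0.67 [0.6386 0.0484 0.1755]
side spot_point strap_mouth 0.81 [ 0.5521 -0.0219  0.0463]
wrist spot_point hinge_mid 0.79 [0.6453 0.0551 0.0486]
```

View pics/t1wrist.png

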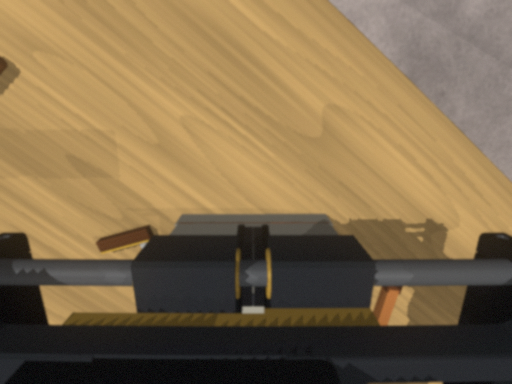

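```bash
python3 - <<'E'
from m import *
H=np.array([.645,.053,.046]);y=np.array([.626,-.78,0])
print(np.round(r.camera_model("wrist")["T"],3))
for n,P in dict(tip=[.641,.047,.175],cre=[.648,.058,.118],h=H,hL=H+.112*y,hR=H-.112*y,box=[.58,0,.045],frame=[.656,-.22,.03],sq=[.46,.163,.01],tcp=s["ee_pos"]).items(): print(n,np.round(proj("wrist",np.array(P)))) 
E
```

```text
4.3 [0.7118 0.1071 0.2826] [-0.3  0.8 -0.4]
[[ 0.627  0.748  0.218  0.772]
 [-0.779  0.602  0.175  0.157]
 [ 0.    -0.279  0.96   0.445]
 [ 0.     0.     0.     1.   ]]
tip [256. 278.]
cre [252. 244.]
h [253. 226.]
hL [329. 226.]
hR [178. 226.]
box [254. 275.]
frame [382. 310.]
sq [134. 259.]
tcp [254. 243.]
```

Emit:
arm_command:
  xyz:
    - [-0.01, -0.008, -0.04]
    - [-0.02, -0.016, -0.08]
    - [-0.028, -0.0225, -0.121]
    - [-0.028, -0.0225, -0.121]
    - [-0.04, -0.032, -0.121]
    - [-0.05, -0.04, -0.121]
    - [-0.056, -0.045, -0.121]
    - [-0.061, -0.049, -0.121]
    - [-0.064, -0.0515, -0.122]
    - [-0.0675, -0.054, -0.1235]
    - [-0.071, -0.057, -0.125]
    - [-0.074, -0.0595, -0.127]
    - [-0.077, -0.062, -0.1295]
    - [-0.0795, -0.064, -0.132]
    - [-0.0795, -0.064, -0.132]
  rot:
    - [0, 0, 0]
    - [0, 0, 0]
    - [0, 0, 0]
    - [0, 0, 0]
    - [0, 0, 0]
    - [0, 0, 0]
    - [0, 0, 0]
    - [0, 0, 0]
    - [0, 0, 0]
    - [0, 0, 0]
    - [0, 0, 0]
    - [0, 0, 0]
    - [0, 0, 0]
    - [0, 0, 0]
    - [0, 0, 0]

```text
time: 5.55
ee_pos: [0.6316, 0.0425, 0.1498]
eef_rot: [0.943, 0.332, -0.001, -0.0]
ft_force: [-0.2, 0.6, 0.2]
width: 0.0006
grip_force: 0.0
```

```bash
python3 m2.py t2 scene side
```

```text
5.55 [0.6316 0.0425 0.1498] [-0.2  0.6  0.2]
scene spot_point sample_box 0.67 [0.5835 0.0036 0.0012]
scene spot_point sample_box 0.61 [ 0.3834 -0.0529  0.0039]
scene spot_point hinge_mid 0.98 [0.6477 0.0541 0.0459]
scene spot_point crease_mid 0.62 [0.6474 0.0584 0.1187]
scene spot_point strap_mouth 0.95 [ 0.5589 -0.0207  0.0492]
side spot_point sample_box 0.87 [ 5.792e-01  5.000e-04 -0.000e+00]
side spot_point hinge_mid 0.63 [0.6409 0.0552 0.0444]
side spot_point crease_mid 0.63 [0.6493 0.0562 0.1145]
side spot_point tongue_tip 0.7 [0.6146 0.0269 0.1574]
side spot_point strap_mouth 0.76 [ 0.5526 -0.0196  0.0475]
```

View pics/t2side.png

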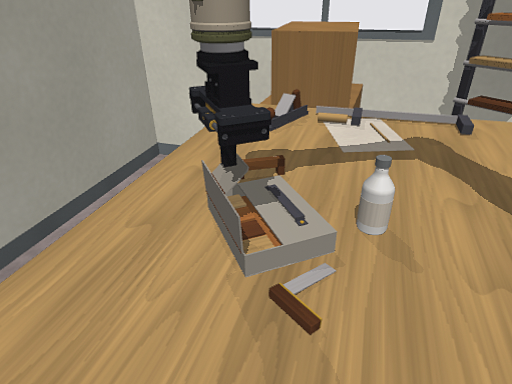

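Emit:
arm_command:
  xyz:
    - [-0.0022, -0.0018, -0.003]
    - [-0.004, -0.0032, -0.0065]
    - [-0.006, -0.0048, -0.011]
    - [-0.0075, -0.006, -0.0155]
    - [-0.0085, -0.007, -0.02]
    - [-0.0085, -0.007, -0.02]
  rot:
    - [0, 0, 0]
    - [0, 0, 0]
    - [0, 0, 0]
    - [0, 0, 0]
    - [0, 0, 0]
    - [0, 0, 0]

```text
time: 6.65
ee_pos: [0.623, 0.0355, 0.1292]
eef_rot: [0.943, 0.332, -0.001, -0.0]
ft_force: [-1.1, -0.3, -0.1]
width: 0.0004
grip_force: 0.0
```

```bash
python3 m2.py t3 scene side
```

```text
6.65 [0.623  0.0355 0.1292] [-1.1 -0.3 -0.1]
scene spot_point sample_box 0.67 [0.5808 0.0051 0.0025]
scene spot_point hinge_mid 0.67 [0.6504 0.055  0.0466]
scene spot_point crease_mid 0.52 [0.6469 0.0589 0.1167]
scene spot_point strap_mouth 0.71 [ 0.5573 -0.0187  0.0485]
side spot_point sample_box 0.61 [ 0.5776 -0.0024  0.0037]
side spot_point hinge_mid 0.8 [0.6405 0.0539 0.0441]
side spot_point crease_mid 0.64 [0.6486 0.0569 0.1166]
side spot_point tongue_tip 0.78 [0.6024 0.0184 0.129 ]
side spot_point strap_mouth 0.66 [ 0.5526 -0.0215  0.0476]
```

View pics/t3side.png

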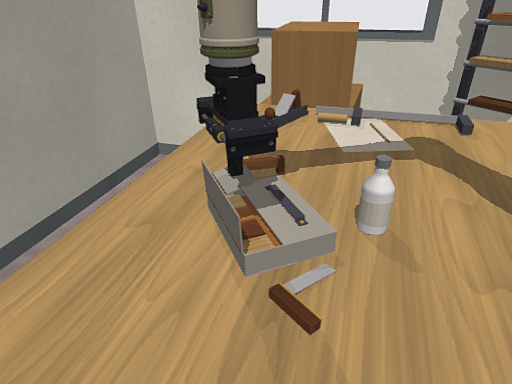

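Emit:
arm_command:
  xyz:
    - [0, 0, 0.02]
    - [0, 0, 0.04]
    - [0.02, 0.016, 0.04]
    - [0.04, 0.032, 0.04]
    - [0.061, 0.049, 0.04]
    - [0.061, 0.049, 0.04]
    - [0.061, 0.049, 0.01]
    - [0.061, 0.049, -0.021]
    - [0.061, 0.049, -0.021]
  rot:
    - [0, 0, 0]
    - [0, 0, 0]
    - [0, 0, 0]
    - [0, 0, 0]
    - [0, 0, 0]
    - [0, 0, 0]
    - [0, 0, 0]
    - [0, 0, 0]
    - [0, 0, 0]

```text
time: 8.0
ee_pos: [0.6815, 0.0842, 0.103]
eef_rot: [0.943, 0.332, -0.005, -0.001]
ft_force: [-1.6, -0.5, -0.9]
width: 0.0004
grip_force: 0.0
```

```bash
python3 m2.py t4 scene side
```

```text
8.0 [0.6815 0.0842 0.103 ] [-1.6 -0.5 -0.9]
scene spot_point sample_box 0.57 [0.5844 0.0023 0.0022]
scene spot_point hinge_mid 0.88 [0.6494 0.0561 0.0447]
scene spot_point crease_mid 0.84 [0.65   0.0593 0.1166]
scene spot_point tongue_tip 0.68 [0.6066 0.0184 0.1316]
scene spot_point tongue_tip 0.22 [ 0.5547 -0.0211  0.0505]
scene spot_point strap_mouth 0.56 [ 0.5547 -0.0156  0.0505]
side spot_point sample_box 0.81 [ 5.77e-01  1.00e-04 -1.20e-03]
side spot_point hinge_mid 0.68 [0.6452 0.0558 0.0446]
side spot_point hinge_mid 0.25 [ 0.3763 -0.0596  0.0014]
side spot_point crease_mid 0.81 [0.6495 0.056  0.1175]
side spot_point tongue_tip 0.59 [0.6014 0.018  0.1282]
side spot_point strap_mouth 0.6 [ 0.5525 -0.0192  0.0503]
```

View pics/t4side.png

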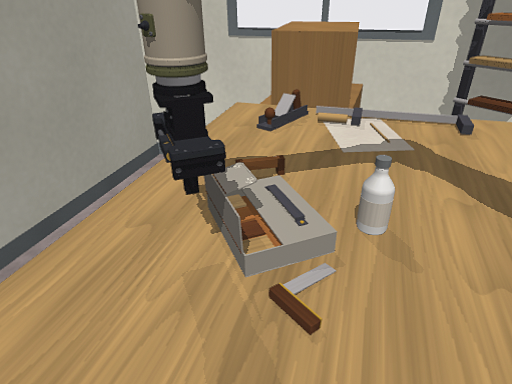

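Emit:
arm_command:
  xyz:
    - [-0.0156, -0.0125, 0]
    - [-0.022, -0.0175, 0]
    - [-0.0265, -0.0213, 0]
    - [-0.03, -0.024, 0]
    - [-0.0335, -0.027, 0]
    - [-0.037, -0.0298, -0.0004]
    - [-0.0405, -0.0325, -0.001]
    - [-0.0437, -0.0352, -0.0022]
    - [-0.047, -0.038, -0.0035]
    - [-0.0505, -0.0405, -0.0052]
    - [-0.054, -0.043, -0.007]
    - [-0.057, -0.0455, -0.0095]
    - [-0.06, -0.048, -0.012]
    - [-0.0628, -0.0503, -0.015]
    - [-0.0655, -0.0525, -0.018]
    - [-0.0655, -0.0525, -0.018]
  rot:
    - [0, 0, 0]
    - [0, 0, 0]
    - [0, 0, 0]
    - [0, 0, 0]
    - [0, 0, 0]
    - [0, 0, 0]
    - [0, 0, 0]
    - [0, 0, 0]
    - [0, 0, 0]
    - [0, 0, 0]
    - [0, 0, 0]
    - [0, 0, 0]
    - [0, 0, 0]
    - [0, 0, 0]
    - [0, 0, 0]
    - [0, 0, 0]

```text
time: 9.93
ee_pos: [0.6185, 0.0319, 0.0907]
eef_rot: [0.943, 0.332, -0.001, -0.0]
ft_force: [1.0, -0.5, 0.2]
width: 0.0004
grip_force: 0.3
```

```bash
python3 m2.py t5 scene side
```

```text
9.9333 [0.6185 0.0319 0.0907] [ 1.  -0.5  0.2]
scene spot_point sample_box 0.69 [0.5828 0.0026 0.0015]
scene spot_point hinge_mid 0.55 [0.648  0.0555 0.0474]
scene spot_point crease_mid 0.93 [0.6061 0.0246 0.0944]
scene spot_point tongue_tip 0.87 [ 0.5683 -0.0078  0.0599]
scene spot_point tongue_tip 0.21 [0.6042 0.0241 0.0948]
scene spot_point strap_mouth 0.57 [ 0.5588 -0.0192  0.0485]
side spot_point sample_box 0.75 [ 0.5792 -0.0015  0.0057]
side spot_point hinge_mid 0.83 [0.6433 0.0532 0.0454]
side spot_point crease_mid 0.79 [0.6043 0.0214 0.0948]
side spot_point crease_mid 0.36 [ 0.3791 -0.0596 -0.0018]
side spot_point tongue_tip 0.63 [ 0.5684 -0.0125  0.0575]
side spot_point strap_mouth 0.73 [ 0.5523 -0.0199  0.0465]
side spot_point strap_mouth 0.16 [ 0.38   -0.0614 -0.0005]
```

View pics/t5side.png

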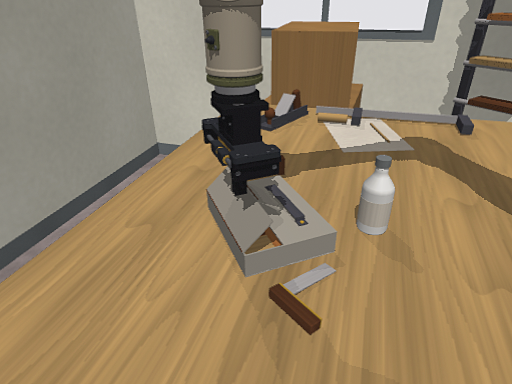

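Emit:
arm_command:
  xyz:
    - [-0.003, -0.0025, -0.0045]
    - [-0.0062, -0.005, -0.0095]
    - [-0.0085, -0.007, -0.0145]
    - [-0.0108, -0.0087, -0.02]
    - [-0.0122, -0.0098, -0.0245]
    - [-0.0122, -0.0098, -0.0245]
  rot:
    - [0, 0, 0]
    - [0, 0, 0]
    - [0, 0, 0]
    - [0, 0, 0]
    - [0, 0, 0]
    - [0, 0, 0]

```text
time: 11.03
ee_pos: [0.6064, 0.0223, 0.0659]
eef_rot: [0.943, 0.332, -0.001, -0.0]
ft_force: [-0.0, 1.3, 0.8]
width: 0.0003
grip_force: 0.3
```

```bash
python3 m2.py t6 scene side; python3 - <<'E'
import cv2
a=cv2.imread('pics/t6side.png')[140:270,180:350];b=cv2.imread('pics/t6scene.png')[130:260,210:340]
cv2.imwrite('pics/t6c.png',cv2.hconcat([cv2.resize(a,None,fx=2.5,fy=2.5),cv2.resize(b,None,fx=2.5,fy=2.5)]))
E
```

```text
11.0333 [0.6064 0.0223 0.0659] [-0.   1.3  0.8]
scene spot_point sample_box 0.63 [ 5.817e-01  5.500e-03 -5.000e-04]
scene spot_point sample_box 0.26 [ 0.553  -0.0217  0.046 ]
scene spot_point hinge_mid 0.61 [0.6483 0.0537 0.0477]
scene spot_point crease_mid 0.92 [0.5958 0.0152 0.0668]
scene spot_point crease_mid 0.62 [ 0.5573 -0.0183  0.0507]
scene spot_point tongue_tip 0.66 [ 0.5517 -0.0238  0.0441]
scene spot_point tongue_tip 0.38 [0.5913 0.0146 0.0683]
scene spot_point strap_mouth 0.91 [ 0.557  -0.023   0.0497]
side spot_point sample_box 0.56 [ 0.5757 -0.0022  0.0024]
side spot_point hinge_mid 0.79 [0.6421 0.0543 0.044 ]
side spot_point crease_mid 0.6 [0.595  0.0111 0.0677]
side spot_point tongue_tip 0.8 [ 0.5486 -0.0263  0.0467]
side spot_point strap_mouth 0.76 [ 0.555  -0.0224  0.0457]
```

View pics/t6c.png

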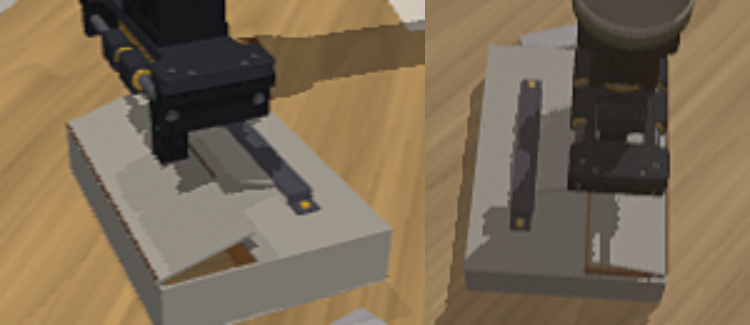

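Emit:
arm_command:
  xyz:
    - [-0.0015, -0.0012, -0.004]
    - [-0.0025, -0.002, -0.008]
    - [-0.0035, -0.0028, -0.012]
    - [-0.004, -0.0032, -0.015]
    - [-0.0042, -0.0034, -0.017]
    - [-0.0042, -0.0034, -0.0185]
    - [-0.0042, -0.0034, -0.0185]
  rot:
    - [0, 0, 0]
    - [0, 0, 0]
    - [0, 0, 0]
    - [0, 0, 0]
    - [0, 0, 0]
    - [0, 0, 0]
    - [0, 0, 0]

```text
time: 12.22
ee_pos: [0.6029, 0.0193, 0.0489]
eef_rot: [0.943, 0.332, -0.0, 0.0]
ft_force: [-0.2, 0.3, 7.0]
width: 0.0004
grip_force: 3.3
```

```bash
python3 m2.py t7 scene side
```

```text
12.2167 [0.6029 0.0193 0.0489] [-0.2  0.3  7. ]
scene spot_point sample_box 0.93 [0.58   0.001  0.0019]
scene spot_point hinge_mid 0.85 [0.6496 0.0524 0.0487]
scene spot_point crease_mid 0.58 [0.5882 0.0128 0.0495]
scene spot_point tongue_tip 0.63 [ 0.548  -0.0262  0.0479]
scene spot_point strap_mouth 0.91 [ 0.559  -0.0169  0.0529]
side spot_point sample_box 0.76 [ 0.5779 -0.0031  0.002 ]
side spot_point sample_box 0.2 [ 0.5534 -0.019   0.0468]
side spot_point hinge_mid 0.82 [0.6418 0.0508 0.0449]
side spot_point crease_mid 0.83 [0.5914 0.0101 0.0471]
side spot_point crease_mid 0.5 [ 0.5438 -0.0307  0.0437]
side spot_point tongue_tip 0.55 [ 0.5421 -0.028   0.0445]
side spot_point strap_mouth 0.82 [ 0.5557 -0.0188  0.049 ]
```

Emit:
arm_command:
  xyz:
    - [0, 0, -0.001]
    - [0, 0, -0.001]
    - [0, 0, 0.01]
    - [-0.006, -0.005, 0.01]
    - [-0.006, -0.005, 0.003]
    - [-0.006, -0.005, -0.0005]
    - [-0.006, -0.005, -0.001]
  rot:
    - [0, 0, 0]
    - [0, 0, 0]
    - [0, 0, 0]
    - [0, 0, 0]
    - [0, 0, 0]
    - [0, 0, 0]
    - [0, 0, 0]

```text
time: 13.4
ee_pos: [0.5965, 0.013, 0.0485]
eef_rot: [0.943, 0.331, -0.001, 0.001]
ft_force: [-10.2, -3.7, 26.2]
width: 0.0003
grip_force: 13.1
```

Emit:
arm_command:
  xyz:
    - [0, 0, 0.01]
    - [0, 0, 0.04]
    - [0.01, 0.008, 0.08]
    - [0.04, 0.03, 0.12]
    - [0.08, 0.06, 0.15]
    - [0.12, 0.08, 0.15]
    - [0.12, 0.08, 0.15]
    - [0.12, 0.08, 0.15]
    - [0.12, 0.08, 0.15]
  rot:
    - [0, 0, 0]
    - [0, 0, 0]
    - [0, 0, 0]
    - [0, 0, 0]
    - [0, 0, 0]
    - [0, 0, 0]
    - [0, 0, 0]
    - [0, 0, 0]
    - [0, 0, 0]

```text
time: 14.15
ee_pos: [0.7169, 0.0955, 0.1953]
eef_rot: [0.943, 0.333, -0.001, -0.001]
ft_force: [-0.5, -0.9, 0.0]
width: 0.0004
grip_force: 0.0
```

```bash
python3 m2.py t8 scene side; python3 - <<'E'
import cv2
a=cv2.imread('pics/t8side.png')[140:270,180:350];b=cv2.imread('pics/t8scene.png')[130:260,210:340]
cv2.imwrite('pics/t8c.png',cv2.hconcat([cv2.resize(a,None,fx=2.6,fy=2.6),cv2.resize(b,None,fx=2.6,fy=2.6)]))
E
```

```text
14.15 [0.7169 0.0955 0.1953] [-0.5 -0.9  0. ]
scene spot_point sample_box 0.89 [0.5827 0.0033 0.0014]
scene spot_point hinge_mid 0.63 [0.6496 0.056  0.0482]
scene spot_point crease_mid 0.72 [0.5887 0.0141 0.0507]
scene spot_point tongue_tip 0.71 [ 0.5465 -0.0243  0.049 ]
scene spot_point strap_mouth 0.82 [ 0.5558 -0.0219  0.0514]
side spot_point sample_box 0.75 [ 0.5788 -0.0017  0.0033]
side spot_point hinge_mid 0.58 [0.6414 0.0554 0.0439]
side spot_point crease_mid 0.92 [0.5896 0.0105 0.0519]
side spot_point tongue_tip 0.8 [ 0.5461 -0.0293  0.0486]
side spot_point strap_mouth 0.75 [ 0.553  -0.0182  0.0463]
```

View pics/t8c.png

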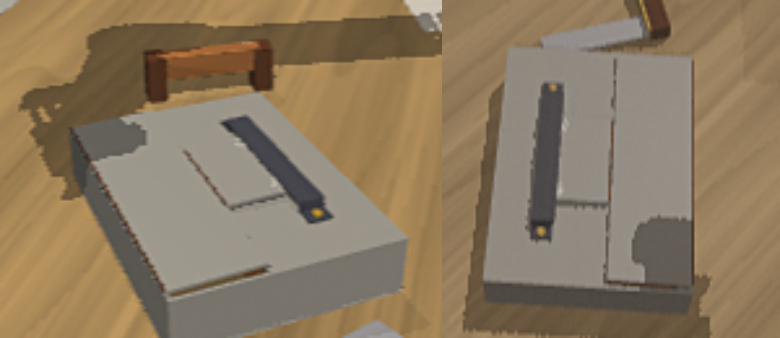

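```bash
python3 - <<'E'
from m import *
for k in range(4):
    for c in ("scene","side"):
        r.camera(c)
        o=[]
        for l in ("hinge_mid","crease_mid","tongue_tip","strap_mouth"):
            d=r.spot_point(l,c)
            if d: p=w(c,d[0]["at"]); o+= [l[:2],round((p-H)@u,4),round(p[2],4)]
        print(c,*o)
print(r.read_state()["time"])
E
```

```text
14.75 [0.7168 0.0942 0.1977] [-0.2 -0.4  0.5]
scene hi -0.0021 0.0489 cr 0.0675 0.0506 to 0.126 0.0485 st 0.1125 0.0501
side hi 0.0031 0.0433 cr 0.0682 0.0476 to 0.1294 0.0517 st 0.1147 0.0474
scene hi -0.0046 0.0449 cr 0.0687 0.0509 to 0.1255 0.0506 st 0.1107 0.0501
side hi 0.001 0.0443 cr 0.0691 0.0505 to 0.1273 0.0484 st 0.1166 0.0444
scene hi -0.0058 0.0477 cr 0.066 0.0501 to 0.125 0.0475 st 0.1133 0.0486
side cr 0.0697 0.0486 to 0.131 0.0465 st 0.114 0.0482
scene hi -0.0045 0.0486 cr 0.0686 0.0507 to 0.1249 0.0503 st 0.1117 0.0475
side hi 0.0013 0.0439 cr 0.0683 0.0506 to 0.1268 0.0483 st 0.117 0.0457
16.75
```

```bash
python3 -c "
from bench import r
print(r.close_job())"
```

```text
the job is handed in; nothing more can be done
None
```

The box is closed and the job handed in: the tongue's end lies about 14 mm past the strap's mouth, and the crease stayed within about 3 mm of flat for over 2 s after I let go. The box stayed put, no bystander was approached, the hardest push read 26 N at the wrist, and it took about 17 of the 58 s.

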